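# Index the sample carousel to the measuring cylinder with the square key

## Task

Take the T-handled key out of its holder, fit its square end fully down into the socket in the middle of the sample carousel, and with it turn the carousel until the tall, slim measuring cylinder stands in front of the reading head and the carousel has clicked into place there. Then put the key back upright in its holder, fully down. Turn the carousel only with the key, not with the hand, and leave the other glassware and tools where they are.

Things in the scene. Friction and masses are not known exactly. Their poses are not given: they have to be found in the camera images.
- key: Loose T-handled steel key, 127 mm long, about 0.16 kg, upright at the start. Origin at the tip of its nose, z up along the shaft. From the tip up: round nose 13 mm diameter, 0-6 mm; square drive 16 x 16 mm (sides along the key's x and y), 6-32 mm, its first 4 mm tapered from 13 mm; round shaft 20 mm; round collar 44 mm diameter, 60-66 mm; black handle bar on top.
- key_grip (a point): Centre of the key's handle bar, 112 mm above the tip; axes as the key's. The bar is 56 mm long (x), 16 mm thick (y) and 30 mm high: grip it firmly from above across its 16 mm.
- holder: The key's holder: a fixed grey block 70 x 70 x 75 mm high, origin under its centre, with an upright through hole. The key hangs in it with its collar resting on the block's top, its tip then 15 mm above the table. The holder stands at the robot's left or right (it changes places with the mortar).
- holder_hole0 (a point): Centre of the mouth of the holder's hole, 29 mm in diameter, 75 mm above the table.
- carousel (a joint): Turn of the carousel on its fixed base, rad, growing clockwise seen from above, no end stops. A spring ball clicks it at 0 and every 60 deg (1.047 rad); at 2.094 the measuring cylinder faces the reading head. Starts at 0.2 to 1.3, on a click or between. 0.04 N m of friction holds it anywhere between; a click takes up to 0.4 N m to pass and pulls in from about 2 deg away.
- hub_top (a point): On the carousel's axis, at the top of the square drive block (38 x 38 mm, its top 75 mm above the table) in the carousel's middle. The point turns with the carousel, not with the block. The block has lost motion: it turns on the carousel up to 0.5 rad either way, held by slight friction (0.05 N m), before it takes the carousel along; where in this play it stands is not measured.
- socket_floor (a point): On the axis at the floor of the block's square socket, 53 mm above the table: the tip comes here when fully in. Socket 18.5 mm square, 22 mm deep. At mid-play its sides lie along this point's x and y (turning with the carousel). The nose enters at any angle, then the square rests on the block (tip 16 mm above the floor) until, turned, it is in line within about 8 deg and can drop.
- tall_seat (a point): On the carousel's plate (disc 240 mm diameter, top 45 mm above the table) under the measuring cylinder, 95 mm from the axis. Cylinder: white plastic, 28 mm diameter, 100 mm tall, the tallest and slimmest vessel. Other places: three glass conical flasks 48 mm wide, 76 mm tall; a squat white jar 48 mm tall; one empty. All are fixed to the plate.
- read_mark (a point): Fixed point where the cylinder's seat must come, 95 mm from the axis, 45 mm above the table, before the round black lens of the reading head: a white block 85 mm wide, 158 mm high, its face 160 mm from the axis. This point's x axis points from the carousel's axis to the head.
- mortar: White bowl, 90 mm wide, 55 mm high; origin under its centre. Leave alone.
- flask_a: Loose conical flask, 72 mm wide, 125 mm high; origin under its centre. Leave alone.
- flask_b: Another such flask. Leave alone.
- dish: Flat glass dish, 80 mm wide, 16 mm high. Leave alone.
- beaker: Glass beaker, 68 mm wide, 85 mm high. Leave alone.
- wash_bottle: White plastic bottle, 70 mm wide, 170 mm high. Leave alone.
- spatula: Spatula lying flat, its length along its x. Leave alone.
There are look-alikes about, which are no part of the job. Leave any red look-alike of the key alone.

How it is judged:
On the way, in this order (a step that is already met when the one before it is completed fails the run):
1. the key is fully down in the socket (distance between key and socket_floor below 0.006 m), for 0.2 s.
2. with the key in the socket, the measuring cylinder is in front of the reading head (horizontal distance between tall_seat and read_mark below 0.005 m and distance between key and socket_floor below 0.006 m), for 0.2 s.
At the end, for the whole second after the job is handed in: The measuring cylinder's seat is within 5 mm of the reading mark and the carousel is at rest; the key hangs upright (within 0.15 rad) and at rest in the holder, tip within 10 mm of the hole's axis and 8 to 22 mm above the table (fully down: 15 mm) (horizontal distance between tall_seat and read_mark below 0.005 m and velocity of joint carousel between -0.05 and 0.05 rad/s and z of key in the frame of holder between 0.008 and 0.022 m and horizontal distance between key and holder below 0.01 m and angle between key's own z axis and vertical below 0.15 rad and linear speed of key below 0.02 m/s); the robot touches nothing.
It fails at once if the gripper or arm pushes the carousel or its vessels (more than 3 N) (contact force between any of the fingers, the arm and carousel above 3 N).
It fails at once if another thing is moved more than 40 mm or tipped over (distance of any of mortar, flask_a, flask_b, dish, beaker, wash_bottle, spatula from where it was at the start of the episode above 0.04 m or angle between any of flask_a, flask_b, beaker, wash_bottle's own z axis and vertical above 0.5 rad).
It also fails if it takes over 64 s, if anything falls off the work surface, if the arm or the gripper's body presses on something with over 40 N, if the wrist force passes 120 N, or if a joint passes its speed limit or range.

## Robot

A 6-joint arm with a two-finger parallel gripper is mounted at the origin on the work surface. World frame = base frame: x ahead of the robot, y to its left, z up, the work surface at z = 0. Lengths are in m, angles in rad, forces in N, time in s.
With the tool pointing down it reaches from about 0.325 to 0.9 m from the base axis. Payload 3.5 kg.
Tool frame: the origin (TCP) lies on the centre line of the jaws, within the pads' length; the fingertips stand 8 mm ahead of it and the grasp point (between the pads) lies 11 mm behind it; z points along the fingers, y is the line along which they close (so a half turn about z gives the same grasp; the last joint's range is limited). The gripper opens to 85 mm and grips with 20 to 120 N. Pads are 22 mm wide; open, the fingers measure 114 mm over their backs; the gripper's body (76 mm by 85 mm) begins 54 mm behind the grasp point. The pads swing forward as they close: fully open they stand 13 mm farther back than shut.
Start: joints at [1.092, 0.276, -0.026, 1.268, 0, 1.467], TCP at [0.229, 0.581, 0.207] pointing down, gripper open.
Joint ranges: [-3.12, 3.12], [-0.85, 1.88], [-1.08, 1.24], [-1.95, 2.15], [-1.57, 1.53], [-3.14, 3.14]. Speed limits (rad/s): [2.57, 2.57, 3.14, 3.14, 3.14, 3.14].

## Interface

Orientations are given as a rotation vector (axis times angle).
In Python, from rig import arm, effector, ik, vision, workorder, nets, get_t, get_joint_positions, get_joint_velocities, get_joint_efforts, get_eef_pos, get_tcp_rot, get_force, get_wrist_torque, get_gripper_width, get_gripper_force gives the robot as it stands. Calls block until the motion is done:
- arm.move_pose(position, orientation): joint-space move of the TCP to a pose.
- arm.line_to(position, feed=0.15, attitude=None): straight line of the TCP; attitude=None keeps the orientation; feed is the mean speed in m/s.
- arm.movej(angles): joint-space move.
- effector.move_gripper(opening, strength=None): finger opening in m; strength is the grip in N (None keeps the last); returns when the fingers have stopped.
- arm.wait(seconds).
- ik(position, orientation): joint angles nearest the present ones, or None.
- vision.camera(name): name is "scene" or "top" or "wrist"; returns (picture, depth): 400x640x3 uint8, red, green, blue; 400x640 float32, m along the optical axis (not along the pixel's ray), 0 where there is no reading.
- vision.calibration(name): a dict with "fx", "fy", "cx", "cy" (pixels), "pose" (4x4, takes a point from camera to world coordinates). Camera axes: x right, y up, looking along -z (the intrinsics and any distortion apply to the point x, -y, -z); pixel columns grow to the right and rows downward; lengths in m; the calibration is good to about 2 mm. A picture is of the moment at which its call begins: read the wrist's pose just before it. calibration takes no time and is no camera call; for the wrist camera it gives the pose at the moment of the call.
A pose or a line that the arm cannot do raises arm.MotionError and nothing moves.
- workorder.hand_in(): hands the job in; it is judged then, once.
Trained networks look in the newest picture that a camera, given by its name, has taken for a name from the list of things; names that differ only in an ending like _2 or _b are one class to them, and where a whole thing is asked for, a point or a joint stands for the part that bears it (a point fixed in the world has none). Each returns a list of dicts, best first, with "confidence" (0 to 1); they miss things now and then, are a little off and sometimes report something else, mostly with a low value. They report only what shows in the picture. A call takes as long as a camera call. They do not tell look-alikes from the thing itself.
- nets.regions_of(label, camera): "pixels" (400x640 bool, what is visible of it) and "location" ([column, row] in pixels, amid what is visible of it).
Readings, each from a call of its own:
- get_t(): time.
- get_joint_positions(): joint angles.
- get_joint_velocities(): joint speeds.
- get_joint_efforts(): joint torques, N m.
- get_eef_pos(): TCP position.
- get_tcp_rot(): TCP orientation.
- get_force(): force on the tool from outside, world axes, zero at the start.
- get_wrist_torque(): the same for the moment, N m.
- get_gripper_width(): finger opening in m.
- get_gripper_force(): force on a finger pad.
Only numpy, scipy, OpenCV 4.12 (cv2) and the standard library are available. Lean on these libraries where they do the work, as an engineer would, in place of code of your own. Each camera call takes 0.05 s, during which the arm holds its last target. There are 200 camera calls.

## Working session

There is one attempt and no reset: what is moved stays moved. The work goes in short steps, each a Python script; the robot and the scene stay as the last script left them, time stands still between calls to the robot, and variables do not carry over. Pictures are saved under pics/ and viewed, at most 10 in all, crops included, and the job is handed in when it is done.

```bash
ls; mkdir -p pics
python3 - <<'E'
from rig import *
import cv2,numpy as np
for n in ("scene","top"):
    p,d=vision.camera(n); cv2.imwrite(f"pics/{n}0.png",p[:,:,::-1]); np.savez(f"{n}0.npz",p=p,d=d)
    c=vision.calibration(n); print(n,{k:(np.round(v,3).tolist() if k=="pose" else v) for k,v in c.items()})
    for l in ("key","holder","carousel","hub_top","tall_seat","mortar","read_mark"):
        try: print(l,[(round(r["confidence"],2),np.round(r["location"]).tolist(),int(r["pixels"].sum())) for r in nets.regions_of(l,n)])
        except Exception as e: print(l,repr(e))
print(get_t(),get_eef_pos(),get_tcp_rot())
E
```

```text
pics
scene {'fx': 438.3294386226686, 'fy': 438.3294386226686, 'cx': 323.76583328746193, 'cy': 203.38795313751166, 'pose': [[0.86, -0.431, 0.273, 0.884], [0.51, 0.734, -0.449, -0.531], [-0.006, 0.525, 0.851, 1.113], [0.0, 0.0, 0.0, 1.0]]}
key [(0.87, [246.0, 290.0], 403), (0.67, [270.0, 261.0], 390)]
holder [(0.59, [250.0, 305.0], 811)]
carousel [(0.62, [333.0, 211.0], 5185)]
hub_top [(0.64, [331.0, 209.0], 5321)]
tall_seat [(0.64, [333.0, 212.0], 5308)]
mortar [(0.94, [353.0, 124.0], 614)]
read_mark [(0.66, [341.0, 218.0], 7159)]
top {'fx': 368.7071860273357, 'fy': 368.7071860273357, 'cx': 320.91898089606127, 'cy': 197.9243441126206, 'pose': [[0.023, 0.985, -0.173, 0.359], [-1.0, 0.022, -0.003, 0.022], [0.001, 0.173, 0.985, 1.218], [0.0, 0.0, 0.0, 1.0]]}
key [(0.73, [430.0, 208.0], 247), (0.67, [396.0, 214.0], 192), (0.29, [322.0, 191.0], 5447)]
holder [(0.75, [420.0, 214.0], 467), (0.64, [183.0, 181.0], 675)]
carousel [(0.71, [318.0, 198.0], 4320)]
hub_top [(0.58, [320.0, 196.0], 4350)]
tall_seat [(0.71, [319.0, 197.0], 4302)]
mortar [(0.67, [225.0, 218.0], 652), (0.51, [428.0, 209.0], 221), (0.4, [423.0, 166.0], 417), (0.37, [466.0, 175.0], 824)]
read_mark [(0.71, [321.0, 188.0], 5506)]
0.8 [0.22938555 0.58138555 0.2073568 ] [-5.86811578e-01 -3.08629134e+00 -9.10639066e-05]
```

Run:
```python
import cv2
for n,(r0,r1,c0,c1) in {"scene":(80,340,200,480),"top":(90,300,160,480)}.items():
    i=cv2.imread(f"pics/{n}0.png")[r0:r1,c0:c1]; s=2 if n=="scene" else 2.5
    cv2.imwrite(f"pics/{n}0c.png",cv2.resize(i,None,fx=s,fy=s,interpolation=cv2.INTER_CUBIC))
```

```text
(no output)
```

View pics/scene0c.png

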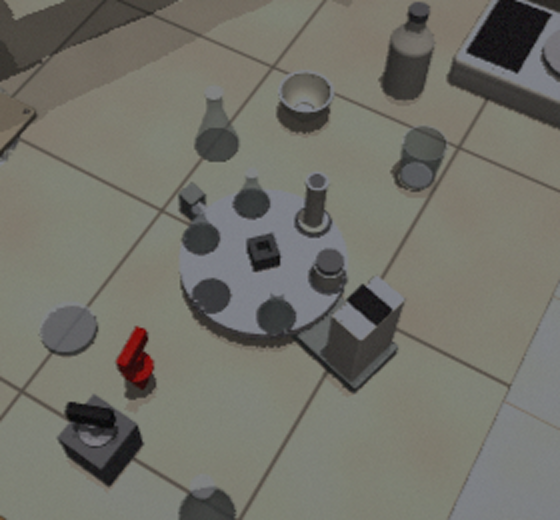

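View pics/top0c.png

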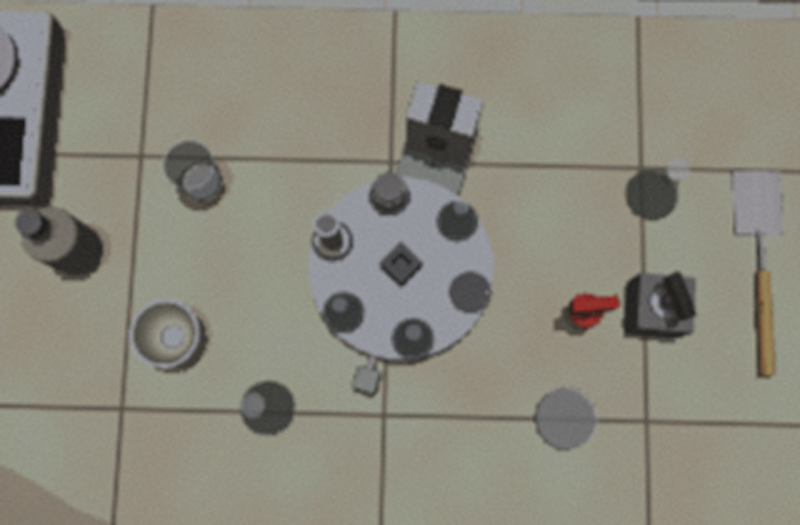

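The key with the black bar hangs in the holder on the robot's right, at about (432,208) in the top view; the red look-alike is beside it at about (396,213). The hub is at about (320,196), the cylinder at (292,183) and the head at (337,135). Next I'll get metric positions.

```bash
cat > h.py <<'E'
from rig import *
import cv2,numpy as np
from scipy.spatial.transform import Rotation as R
def cloud(n,d,c=None):
    c=c or vision.calibration(n); v,u=np.mgrid[0:400,0:640]
    P=np.stack([(u-c["cx"])/c["fx"]*d,-(v-c["cy"])/c["fy"]*d,-d],-1)
    T=np.array(c["pose"]); W=P@T[:3,:3].T+T[:3,3]; W[d<=0]=np.nan; return W
def rect(W,c,r,z0,z1):
    m=(np.hypot(W[...,0]-c[0],W[...,1]-c[1])<r)&(W[...,2]>z0)&(W[...,2]<z1)
    q=W[m]
    if len(q)<5: return len(q),None
    b=cv2.minAreaRect((q[:,:2]*1000).astype(np.float32)); 
    p=cv2.boxPoints(b); e=[p[1]-p[0],p[2]-p[1]]; l=max(e,key=np.linalg.norm)
    return len(q),np.round(np.array(b[0])/1000,4),np.round(b[1],1),"long axis deg",round(float(np.degrees(np.arctan2(l[1],l[0]))),1),"med",np.round(np.median(q,0),4)
def down(yaw):  # tool pointing down, tool y axis (closing line) at world angle yaw+90deg ; tool x at yaw
    return (R.from_euler("z",yaw)*R.from_euler("x",np.pi)).as_rotvec()
E
python3 - <<'E'
from h import *
for n in("top","scene"):
    z=np.load(n+"0.npz"); W=cloud(n,z["d"])
    px={"top":dict(key=(432,208),hub=(320,196),cyl=(292,180),head=(337,127)),"scene":dict(key=(246,287),hub=(331,206),cyl=(357,172),head=(385,230))}[n]
    for k,(u,v) in px.items(): print(n,k,W[v,u].round(3))
    k=W[px["key"][1],px["key"][0]][:2]; hb=W[px["hub"][1],px["hub"][0]][:2]; cy=W[px["cyl"][1],px["cyl"][0]][:2]
    print(" bar",rect(W,k,.045,.12,.16)); print(" holder",rect(W,k,.06,.068,.079))
    print(" hub",rect(W,hb,.04,.06,.08)); print(" cyl",rect(W,cy,.04,.135,.155)); print(" head",rect(W,W[px["head"][1],px["head"][0]][:2],.09,.145,.17))
T=vision.calibration("wrist");print(np.round(T["pose"],3),T["fx"],T["cx"],T["cy"])
E
```

```text
top key [ 0.526 -0.303  0.143]
top hub [0.57  0.028 0.055]
top cyl [0.599 0.112 0.148]
top head [ 0.764 -0.019  0.157]
 bar (139, array([ 0.5281, -0.3041]), array([55.4, 16.7]), 'long axis deg', 19.5, 'med', array([ 0.5262, -0.3025,  0.1409]))
 holder (272, array([ 0.5286, -0.3043]), array([70.7, 70.5]), 'long axis deg', 85.9, 'med', array([ 0.5194, -0.2901,  0.0755]))
 hub (121, array([0.5709, 0.0292]), array([36.9, 36.5]), 'long axis deg', 46.5, 'med', array([0.5702, 0.0305, 0.0749]))
 cyl (92, array([0.603, 0.118]), array([31.2, 29.9]), 'long axis deg', 2.6, 'med', array([0.6029, 0.118 , 0.1466]))
 head (444, array([ 0.7499, -0.0196]), array([84.8, 51.5]), 'long axis deg', 74.6, 'med', array([ 0.7484, -0.0195,  0.1512]))
scene key [ 0.535 -0.309  0.146]
scene hub [0.567 0.031 0.053]
scene cyl [0.602 0.109 0.149]
scene head [ 0.748 -0.018  0.16 ]
 bar (226, array([ 0.5274, -0.3069]), array([54.8, 17.6]), 'long axis deg', 19.8, 'med', array([ 0.5293, -0.309 ,  0.1413]))
 holder (463, array([ 0.5265, -0.3069]), array([70.6, 71.8]), 'long axis deg', -4.2, 'med', array([ 0.5406, -0.3196,  0.0759]))
 hub (187, array([0.5696, 0.0266]), array([38.6, 40.3]), 'long axis deg', -45.0, 'med', array([0.5703, 0.0251, 0.0748]))
 cyl (103, array([0.6012, 0.1159]), array([27.5, 31.8]), 'long axis deg', -61.6, 'med', array([0.6024, 0.1137, 0.1469]))
 head (636, array([ 0.748 , -0.0227]), array([85.4, 51.1]), 'long axis deg', 73.6, 'med', array([ 0.7485, -0.0281,  0.152 ]))
[[ 0.368 -0.886 -0.283  0.157]
 [ 0.93   0.35   0.112  0.611]
 [-0.    -0.304  0.953  0.373]
 [ 0.     0.     0.     1.   ]] 285.225566320447 320.7519492935451 196.2074191482709
```

Run:
```python
from h import *
def look(tag,c,specs):
    p,d=vision.camera("wrist"); W=cloud("wrist",d); cv2.imwrite(f"pics/{tag}.png",p[:,:,::-1]); np.savez(tag+".npz",p=p,d=d,W=W)
    for s in specs: print(tag,s,rect(W,*s))
arm.move_pose([.570,.028,.30],down(np.radians(225.5))); 
arm.line_to([.570,.028,.235]); arm.wait(.3)
print(get_t(),get_joint_positions(),get_eef_pos())
look("w_hub",0,[((.57,.028),.035,.066,.08),((.602,.117),.03,.135,.155)])
effector.move_gripper(.045,40)
arm.line_to([.570,.028,.30],.25)
arm.move_pose([.5278,-.3055,.30],down(np.radians(199.6))); arm.wait(.3)
print(get_t(),get_joint_positions(),get_eef_pos())
look("w_key",0,[((.5278,-.3055),.04,.13,.152),((.5278,-.3055),.055,.068,.079)])
```

```text
4.025 [-6.41687862e-02  1.66319333e-01 -1.03610033e-01  1.29884465e+00
  7.58423636e-07 -8.58322939e-01] [0.57071842 0.0279606  0.23614241]
w_hub ((0.57, 0.028), 0.035, 0.066, 0.08) (817, array([0.5731, 0.0281]), array([38.8, 37.8]), 'long axis deg', 46.8, 'med', array([0.5724, 0.0271, 0.074 ]))
w_hub ((0.602, 0.117), 0.03, 0.135, 0.155) (731, array([0.6042, 0.117 ]), array([31.7, 31.2]), 'long axis deg', 49.7, 'med', array([0.6034, 0.1158, 0.1452]))
6.525 [-6.29092381e-01  2.17454641e-01  9.12559162e-02  1.44431338e+00
  8.67187407e-05 -9.72733664e-01] [ 0.52822465 -0.3045975   0.3002003 ]
w_key ((0.5278, -0.3055), 0.04, 0.13, 0.152) (638, array([ 0.5294, -0.3069]), array([55. , 15.5]), 'long axis deg', 19.9, 'med', array([ 0.528 , -0.3072,  0.141 ]))
w_key ((0.5278, -0.3055), 0.055, 0.068, 0.079) (1593, array([ 0.5301, -0.3065]), array([70. , 70.5]), 'long axis deg', -4.1, 'med', array([ 0.5206, -0.3131,  0.0743]))
```

Run:
```python
from h import *
a=np.radians(199.7)
arm.line_to([.528,-.306,.116],.15,attitude=down(a)); arm.wait(.2)
f0=get_force()
effector.move_gripper(.0,100); arm.wait(.2)
g=np.array(get_eef_pos()); print("grasp",get_t(),g,get_gripper_width(),get_gripper_force(),f0,get_force())
np.save("grasp.npy",g)
arm.line_to([.528,-.306,.30],.2); arm.wait(.1)
print(get_eef_pos(),get_force(),get_gripper_width())
h=np.radians(226.0)
arm.line_to([.5713,.028,.30],.2,attitude=down(h)); arm.wait(.4)
print(get_t(),get_eef_pos(),get_force(),get_joint_positions())
p,d=vision.camera("scene"); cv2.imwrite("pics/carry.png",cv2.resize(p[80:340,200:480,::-1],None,fx=2,fy=2))
p,d=vision.camera("wrist"); cv2.imwrite("pics/carryw.png",p[:,:,::-1])
im=np.vstack([cv2.resize(cv2.imread("pics/carry.png"),(320,297)),cv2.resize(p[...,::-1],(480,300))[:, :320]]) if 0 else None
```

```text
grasp 8.8083 [ 0.52840679 -0.30652658  0.11659283] 0.009523808178320487 98.56801673769951 [-1.10286315  0.8809708   0.06413157] [-0.29448777 -0.88081468  3.99461642]
[ 0.52702897 -0.30527194  0.29773334] [ 0.07793523 -0.15949715 -1.87707767] 0.009217585898902444
12.2083 [0.57131293 0.0277637  0.30000842] [-0.16800054 -0.36702965 -1.83720808] [-6.44415990e-02  1.48525178e-01  7.83321715e-03  1.43007808e+00
 -9.77685025e-06 -8.66904839e-01]
```

View pics/carryw.png

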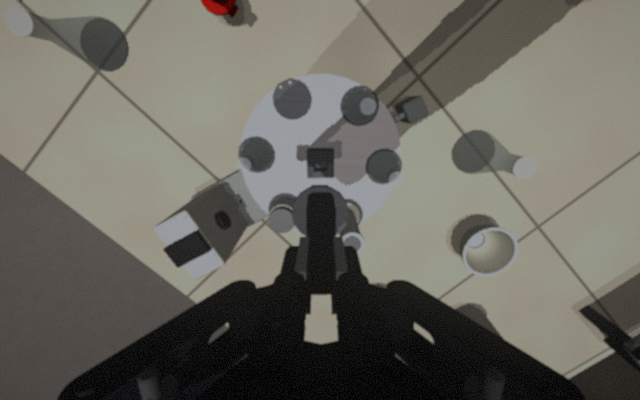

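The wrist picture shows the key held with its bar and collar at about (320,215). The hub block is square to it at (320,162), so I'll lower the key in steps.

Run:
```python
from h import *
g=np.load("grasp.npy"); x,y=.5713,.028; off=g[2]-.015
arm.line_to([x,y,off+.080],.12); arm.wait(.2); f0=np.array(get_force()); print(f0)
for t in np.arange(.076,.0515,-.003):
    arm.line_to([x,y,off+t],.05); arm.wait(.05)
    f=np.array(get_force())-f0; e=np.array(get_eef_pos()); print(round(t,3),(e-[0,0,off]).round(4),f.round(1),np.round(get_wrist_torque(),2))
    if f[2]>15 or np.hypot(f[0],f[1])>12: break
print(get_t(),get_gripper_width())
```

```text
[-0.59779823 -0.64211198 -1.4075652 ]
0.076 [0.5711 0.028  0.0758] [ 0.6  0.3 -0.8] [-0.03 -0.04  0.02]
0.073 [0.5712 0.028  0.0728] [-0.6  1.1 -0.6] [-0.02  0.02 -0.02]
0.07 [0.5712 0.028  0.0698] [0.6 0.7 0.2] [-0.02  0.03  0.03]
0.067 [0.5712 0.028  0.0668] [0.4 1.3 0.2] [-0.01  0.02  0.01]
0.064 [0.5712 0.028  0.0638] [0.5 0.6 0.5] [ 0.   -0.    0.06]
0.061 [0.5712 0.028  0.0608] [0.1 0.6 0.2] [-0.    0.03  0.1 ]
0.058 [0.5712 0.028  0.0578] [ 0.6  0.5 -0.8] [ 0.    0.02 -0.06]
0.055 [0.5712 0.028  0.0548] [ 0.7  0.8 -0.9] [-0.01  0.03  0.  ]
0.052 [0.5721 0.028  0.0528] [1.5 0.5 4.5] [-0.07  0.03  0.25]
16.3417 0.009391165592159674
```

The key slid in smoothly and is on the floor. Now turn clockwise in steps, watching the cylinder.

```bash
cat >> h.py <<'E'
HUB=np.array([.5712,.0281])
def cyl(n):
    p,d=vision.camera(n); W=cloud(n,d); 
    rr=np.hypot(W[...,0]-HUB[0],W[...,1]-HUB[1]); m=(W[...,2]>.137)&(W[...,2]<.152)&(rr>.075)&(rr<.116)
    if m.sum()<25: return int(m.sum()),None
    q=W[m]; c=cv2.minAreaRect((q[:,:2]*1000).astype(np.float32)); v=np.array(c[0])/1000-HUB
    return int(m.sum()),np.round(c[1],0).tolist(),round(float(np.hypot(*v)),4),"ang",round(float(np.degrees(np.arctan2(v[1],v[0]))),1)
def turn(a):
    g=np.load("grasp.npy"); arm.line_to([.5713,.028,g[2]-.015+.0532],.15,attitude=down(np.radians(a)))
E
python3 - <<'E'
from h import *
for a in (221,211,201,191):
    t=get_t(); turn(a); e=np.array(get_eef_pos())
    print(a,"dt",round(get_t()-t,2),e.round(4),np.round(get_wrist_torque(),2),np.round(get_force(),1),[cyl(n) for n in("top","scene","wrist")])
E
```

```text
221 dt 0.25 [0.571  0.028  0.1545] [-0.    0.01  0.07] [ 0.4  0.4 -1.1] [(39, [13.0, 28.0], 0.1046, 'ang', 70.5), (100, [28.0, 32.0], 0.0922, 'ang', 70.5), (0, None)]
211 dt 0.32 [0.5711 0.0281 0.1545] [-0.02 -0.05 -0.17] [ 0.   0.7 -1.1] [(39, [14.0, 29.0], 0.1044, 'ang', 71.2), (98, [27.0, 33.0], 0.0935, 'ang', 71.4), (24, None)]
201 dt 0.32 [0.5712 0.028  0.1546] [0.04 0.   0.05] [-0.5 -0.3 -1.8] [(39, [14.0, 29.0], 0.1046, 'ang', 71.0), (100, [27.0, 33.0], 0.0935, 'ang', 71.5), (122, [32.0, 16.0], 0.0999, 'ang', 72.3)]
191 dt 0.32 [0.5713 0.0281 0.1548] [0.09 0.   0.14] [-0.1  0.4 -1.3] [(39, [14.0, 28.0], 0.1047, 'ang', 70.9), (103, [28.0, 35.0], 0.094, 'ang', 71.9), (1021, [33.0, 21.0], 0.095, 'ang', 72.9)]
```

Run:
```python
from h import *
for a in range(186,120,-6):
    turn(a); c=[cyl(n) for n in("scene","wrist")]
    print(a,round(get_t(),2),np.array(get_eef_pos())[2].round(4),"tz",round(get_wrist_torque()[2],2),c,round(get_joint_positions()[5],2))
```

```text
186 18.52 0.1548 tz 0.05 [(101, [27.0, 32.0], 0.0924, 'ang', 70.8), (1431, [33.0, 28.0], 0.0954, 'ang', 70.7)] -0.17
180 18.88 0.1548 tz 0.03 [(102, [27.0, 33.0], 0.0931, 'ang', 71.3), (1587, [32.0, 32.0], 0.095, 'ang', 69.5)] -0.07
174 19.23 0.1548 tz 0.12 [(106, [31.0, 31.0], 0.0935, 'ang', 68.0), (1616, [33.0, 32.0], 0.0953, 'ang', 66.5)] 0.04
168 19.59 0.1548 tz 0.14 [(104, [33.0, 30.0], 0.0928, 'ang', 62.5), (1622, [33.0, 31.0], 0.0952, 'ang', 61.3)] 0.14
162 19.95 0.1548 tz 0.16 [(101, [27.0, 31.0], 0.093, 'ang', 57.0), (1621, [32.0, 32.0], 0.0957, 'ang', 55.4)] 0.25
156 20.31 0.1548 tz 0.23 [(109, [30.0, 33.0], 0.0933, 'ang', 51.9), (1620, [33.0, 31.0], 0.0958, 'ang', 50.2)] 0.35
150 20.67 0.1548 tz 0.32 [(106, [33.0, 30.0], 0.0932, 'ang', 49.5), (1662, [32.0, 31.0], 0.0958, 'ang', 48.1)] 0.46
144 21.02 0.1548 tz 0.34 [(108, [30.0, 30.0], 0.0933, 'ang', 41.2), (1652, [32.0, 32.0], 0.0958, 'ang', 40.6)] 0.56
138 21.38 0.1548 tz 0.1 [(109, [29.0, 33.0], 0.0937, 'ang', 33.2), (1640, [32.0, 32.0], 0.0958, 'ang', 32.8)] 0.67
132 21.74 0.1548 tz 0.12 [(108, [30.0, 30.0], 0.0931, 'ang', 27.2), (1633, [33.0, 32.0], 0.0958, 'ang', 27.0)] 0.77
126 22.1 0.1548 tz 0.15 [(111, [29.0, 35.0], 0.0936, 'ang', 22.0), (1640, [32.0, 32.0], 0.0961, 'ang', 21.0)] 0.88
```

Run:
```python
from h import *
for a in (114,102,97,94,92.5,91,90,89):
    turn(a); arm.wait(.1); c=[cyl(n) for n in("top","scene","wrist")]
    print(a,round(get_t(),2),np.array(get_eef_pos())[2].round(4),"tz",round(get_wrist_torque()[2],2),c,round(get_joint_positions()[5],2))
```

```text
114 22.71 0.1548 tz 0.18 [(0, None), (114, [32.0, 31.0], 0.0935, 'ang', 8.1), (1641, [32.0, 32.0], 0.0963, 'ang', 9.0)] 1.09
102 23.32 0.1548 tz 0.12 [(0, None), (115, [28.0, 34.0], 0.0939, 'ang', -3.5), (1631, [31.0, 33.0], 0.0961, 'ang', -2.7)] 1.3
97 23.82 0.1548 tz 0.15 [(0, None), (114, [29.0, 32.0], 0.0936, 'ang', -8.8), (1639, [32.0, 33.0], 0.0959, 'ang', -7.5)] 1.38
94 24.32 0.1548 tz 0.32 [(0, None), (117, [31.0, 32.0], 0.0938, 'ang', -10.2), (1655, [32.0, 32.0], 0.0963, 'ang', -8.7)] 1.44
92.5 24.82 0.1548 tz 0.4 [(0, None), (120, [31.0, 31.0], 0.0937, 'ang', -10.2), (1674, [32.0, 32.0], 0.0961, 'ang', -8.8)] 1.46
91 25.32 0.1548 tz 0.56 [(0, None), (117, [30.0, 31.0], 0.0935, 'ang', -10.0), (1687, [32.0, 33.0], 0.0961, 'ang', -8.9)] 1.49
90 25.82 0.1548 tz 0.53 [(0, None), (119, [30.0, 32.0], 0.0932, 'ang', -10.0), (1701, [33.0, 32.0], 0.096, 'ang', -8.9)] 1.51
89 26.32 0.1548 tz 0.15 [(0, None), (116, [28.0, 33.0], 0.0938, 'ang', -16.1), (1643, [32.0, 33.0], 0.0963, 'ang', -15.4)] 1.52
```

Run:
```python
from h import *
for a in (91,94,97):
    turn(a); arm.wait(.2); c=[cyl(n) for n in("scene","wrist")]
    print(a,round(get_t(),2),"tz",round(get_wrist_torque()[2],2),c,np.round(get_force(),1))
p,d=vision.camera("wrist"); cv2.imwrite("pics/turned.png",p[:,:,::-1])
W=cloud("wrist",d); print("head",rect(W,(.749,-.021),.09,.145,.17))
```

```text
91 26.87 tz 0.04 [(115, [28.0, 34.0], 0.0939, 'ang', -16.2), (1623, [32.0, 33.0], 0.096, 'ang', -15.5)] [ 1.   0.4 -0.8]
94 27.42 tz 0.06 [(116, [28.0, 32.0], 0.0947, 'ang', -16.7), (1591, [31.0, 33.0], 0.0964, 'ang', -15.4)] [ 0.4  0.6 -1.5]
97 27.97 tz 0.13 [(113, [31.0, 31.0], 0.0942, 'ang', -16.3), (1561, [31.0, 33.0], 0.096, 'ang', -15.3)] [ 1.1 -0.4 -2. ]
head (7525, array([ 0.7197, -0.0102]), array([ 81.6, 117.2]), 'long axis deg', -16.3, 'med', array([ 0.7456, -0.01  ,  0.1495]))
```

View pics/turned.png

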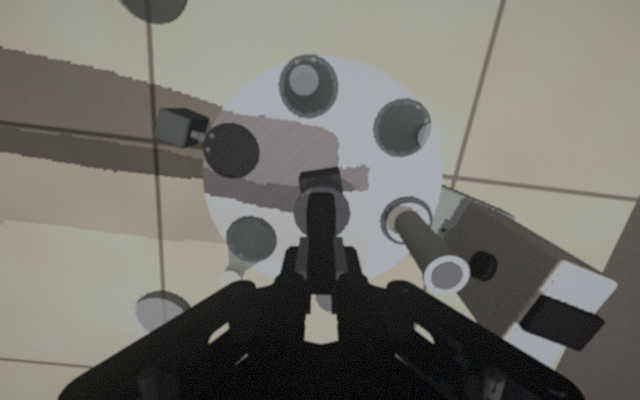

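The cylinder at (445,272) stands before the lens at (482,265), and it stayed there while the key backed off. The click holds. Now I'll return the key.

Run:
```python
from h import *
g=np.load("grasp.npy"); off=g[2]-.015; 
arm.line_to([.5713,.028,.30],.1); print(get_t(),np.round(get_force(),1),cyl("scene"))
a=down(np.radians(199.7))
arm.line_to([.528,-.306,.30],.2,attitude=a); arm.wait(.3)
arm.line_to([.528,-.306,off+.085],.15); arm.wait(.2); f0=np.array(get_force())
for t in (.07,.055,.04,.028,.02,.0165,.015):
    arm.line_to([.528,-.306,off+t],.08); arm.wait(.1); f=np.array(get_force())-f0
    print(t,np.array(get_eef_pos()).round(4),f.round(1))
    if f[2]>12 or np.hypot(f[0],f[1])>12: print("stop"); break
print(get_t(),get_gripper_width())
p,d=vision.camera("scene"); W=cloud("scene",d); print(rect(W,(.528,-.306),.06,.068,.079))
```

```text
29.6167 [ 0.7 -0.4 -1. ] (113, [28.0, 32.0], 0.0937, 'ang', -16.2)
0.07 [ 0.5279 -0.3059  0.1714] [-0.7  0.7  0.1]
0.055 [ 0.528  -0.306   0.1565] [-0.2 -0.6 -0.2]
0.04 [ 0.528  -0.306   0.1415] [ 0.1  0.4 -0.6]
0.028 [ 0.5279 -0.3059  0.1294] [-0.7  0.4  0.4]
0.02 [ 0.5279 -0.3059  0.1214] [0.5 0.6 0.5]
0.0165 [ 0.528  -0.306   0.1181] [ 0.4  0.7 -0.2]
0.015 [ 0.5282 -0.3062  0.1168] [ 0.7 -0.4  1.2]
35.875 0.009426155551552504
(372, array([ 0.5282, -0.307 ]), array([71.2, 68.3]), 'long axis deg', 85.3, 'med', array([ 0.5461, -0.3231,  0.0758]))
```

Run:
```python
from h import *
effector.move_gripper(.045); arm.wait(.3)
arm.line_to([.528,-.306,.30],.15); arm.wait(.5)
p,d=vision.camera("wrist"); W=cloud("wrist",d); cv2.imwrite("pics/end.png",p[:,:,::-1])
print(get_t(),rect(W,(.528,-.306),.04,.125,.16),rect(W,(.528,-.306),.055,.068,.079))
p,d=vision.camera("scene"); W=cloud("scene",d); print(rect(W,(.528,-.306),.045,.12,.16)); print(cyl("scene"),cyl("top"),get_force())
```

```text
38.5833 (641, array([ 0.5297, -0.3066]), array([55.6, 15.4]), 'long axis deg', 19.8, 'med', array([ 0.5273, -0.307 ,  0.141 ])) (1593, array([ 0.5302, -0.3064]), array([69.9, 70.4]), 'long axis deg', -4.3, 'med', array([ 0.5213, -0.3131,  0.0744]))
(224, array([ 0.5277, -0.3069]), array([55. , 16.5]), 'long axis deg', 21.4, 'med', array([ 0.5295, -0.3085,  0.1415]))
(113, [28.0, 34.0], 0.094, 'ang', -16.3) (87, [33.0, 27.0], 0.0958, 'ang', -14.3) [-0.52587204  0.34394653  0.81456292]
```

View pics/end.png

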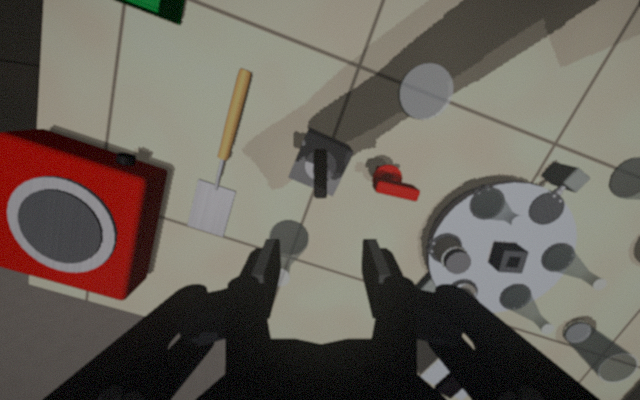

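The key hangs upright in the holder at (320,170) at the same height as at the start. The gripper is clear of everything, and the red key is untouched at (395,185).

```bash
python3 -c "
from rig import *
print(workorder.hand_in(),get_t())"
```

```text
the job is handed in; nothing more can be done
the job is handed in; nothing more can be done
```

The job is handed in: the key turned the carousel until the measuring cylinder clicked in before the reading head, and the key is back upright and fully down in its holder, at about 39 s of the 64 s; the hand-in call gave no verdict.

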